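# Show the overhead camera which specimen belongs in which box

### The arm

A 6-joint arm with a two-finger parallel gripper is mounted at the origin on a cart in front of the work surface, level with it; the furniture and walls round the work are solid. World frame = base frame: x ahead of the robot, y to its left, z up, the work surface at z = 0. Lengths are in m, angles in rad, forces in N, time in s.
With the tool pointing down it reaches from about 0.375 to 0.9 m from the base axis. Payload 3.1 kg.
Tool frame: the origin (TCP) lies midway between the tips of the shut fingers; the grasp point (between the pads) lies 19 mm behind it; x points along the fingers, y is the direction in which the jaws open and shut, and the axes are right-handed (so a half turn about x gives the same grasp; the last joint's range is limited). The gripper opens to 87 mm and grips with 3 to 60 N. Pads are 19 mm wide; open, the fingers measure 117 mm over their backs; the gripper's body (75 mm by 190 mm) begins 51 mm behind the grasp point.
Start: joints at [-1.498, 0.527, 1.433, -0, 1.181, -0.178], TCP at [0.155, -0.605, 0.223] pointing down, gripper open.
Joint ranges: [-3.08, 3.08], [-0.75, 2.2], [0.22, 2.44], [-1.43, 4.57], [0, 2.65], [-2.85, 2.85]. Speed limits (rad/s): [2.79, 2.79, 3.14, 3.14, 3.14, 3.14].

### API

Orientations are given as a unit quaternion [x, y, z, w].
In Python, from rig import get_obs, imaging, robot gives the robot as it stands.
- The arm moves only by the shell command python3 -m inch 'ROWS' [FORCE]. ROWS is JSON, a list of rows, each a list of 3 entries, a list of its own where there are three numbers: the finger opening in mm, from 0 to 87, then the shift along the tool's x, y, z in mm, then the turn, a rotation vector about the tool's x, y, z in degrees. In form: [[grip, [dx, dy, dz], [wx, wy, wz]], ...]. A call has 1 to 12 rows; each row shifts and turns the pose as measured when the row begins, along the tool's axes as they then stand; what a row does not reach is not made up. A row lasts 1/8 s, in which the tool goes at most 62.5 mm and 10.7 degrees, less where a joint would pass 70% of its speed; a pose out of reach is approached as far as the arm can. A call with a gripper value outside its range is refused whole. The fingers move at their own pace and stop on an object; FORCE is the grip in N (left out, the last holds). Time passes only in rows, so rows that do not move let the fingers close. It gives the time, the measured TCP pose, the force and the opening at its end, in the units of the state.
- get_obs(): the state, without advancing time (a new reading comes with each control period).
- imaging.camera(name): name is "scene" or "top" or "wrist"; returns the picture (480x640x3 uint8, red, green, blue); there is no depth.
- imaging.camera_params(name): a dict with "camera_matrix" (3x3 intrinsics, pixels), "xyz" and "rotation" of the camera in the world. Camera axes: x right, y down, z forward; pixel columns grow to the right and rows downward; lengths in m; the calibration is good to about 2 mm. A picture is of the moment at which its call begins: read the wrist's pose just before it. camera_params takes no time and is no camera call; for the wrist camera it gives the pose at the moment of the call.
- robot.hand_in(): hands the job in, once; it reports no verdict.
Trained networks look in the newest picture that a camera, given by its name, has taken for a name from the list of things; names that differ only in an ending like _2 or _b are one class to them, and where a whole thing is asked for, a point or a joint stands for the part that bears it (a point fixed in the world has none). Each returns a list of dicts, best first, with "confidence" (0 to 1); they miss things now and then, are a little off and sometimes report something else, mostly with a low value. They report only what shows in the picture. A call takes as long as a camera call. They do not tell look-alikes from the thing itself.
- imaging.cut_out(camera, target): "pixels" (480x640 bool, what is visible of it) and "box" ([centre column, centre row, width, height] in pixels, round what is visible of it).
- imaging.tip_of(camera, target): "pixel" ([column, row] in pixels: a listed point, or the origin of a listed thing).
The state is a dict: "time": time; "q": joint angles; "joint_velocities": joint speeds; "joint_torque": joint torques, N m; "position": TCP position; "tool_rot": TCP orientation; "ft_force": force on the tool from outside, world axes, zero at the start; "moment": the same for the moment, N m; "grip_width": finger opening in m.
Only numpy, scipy, OpenCV 4.12 (cv2) and the standard library are available. Lean on these libraries where they do the work, as an engineer would, in place of code of your own. Each camera call takes 0.05 s, during which the arm holds its last target. There are 200 camera calls.

### The job

Show the overhead camera where the red specimen belongs: press the blue push-button right down to start the recording and let it come up again, then point from straight above at the red specimen in the rack, fingertips just over it (no more than about 4 cm) without touching it, and stay there for about two seconds. Then point in the same way, from just above the rim, at the middle of the open grey sample box for about two seconds, and finish still pointing there. Touch nothing but the button, pick nothing up, and do not bring the fingertips down over any other specimen.

Things in the scene. Friction and masses are not known exactly. Their poses are not given: they have to be found in the camera images.
- rec_button (a joint): travel in m of the round blue push-button in its black housing: 0 = up, 0.006 = fully down; it springs back, about 4 N presses it fully down; a press of more than 4 mm counts
- rec_button_top (a point): centre of the top face of the blue push-button (32 mm across) when it is up; it is pressed straight down; the housing is fixed to the bench
- rack: light-grey square specimen rack, 104 x 104 x 14 mm, fixed; origin at the centre of its underside; four round seats 32 mm wide and 6 mm deep, 46 mm apart in a square, one specimen in each; which specimen stands in which seat varies
- red_top (a point): top centre of the red specimen mount, a loose upright disc 30 mm in diameter and 16 mm high, standing in a seat of the rack; z up, its top is about 24 mm above the bench; this is the one to point at
- green_top (a point): top centre of the green specimen mount, a loose upright disc 30 mm in diameter and 16 mm high, standing in a seat of the rack; z up, its top is about 24 mm above the bench
- black_top (a point): top centre of the first black (one of two alike) specimen mount, a loose upright disc 30 mm in diameter and 14 mm high, standing in a seat of the rack; z up, its top is about 22 mm above the bench
- black2_top (a point): top centre of the second black specimen mount, a loose upright disc 30 mm in diameter and 14 mm high, standing in a seat of the rack; z up, its top is about 22 mm above the bench
- red_mount: the red mount itself; origin at the centre of its underside
- green_mount: the green mount; origin at the centre of its underside
- black_mount: the first black mount; origin at the centre of its underside
- black2_mount: the second black mount; origin at the centre of its underside
- sample_box: open light-grey sample box, 78 x 88 mm, 58 mm high, loose, open at the top; origin at the centre of its underside; it and the push-button change places from run to run
- box_mouth (a point): centre of the open mouth of the sample box, level with its rim, 58 mm above the bench
- jar: bystander: white powder jar with a red cap, 60 mm across, 60 mm high; origin under its centre
- eyepiece: bystander: black spare eyepiece, 35 mm across, 45 mm high; origin under its centre
- canister: bystander: canister with a black lower half and clear top, 38 mm across, 56 mm high; origin under its centre
- bulb: bystander: orange rubber pipette bulb, 47 mm across, 63 mm high; origin under its centre
Mind the look-alikes: they are no part of the job. Of the things shaped like the part that bears rec_button, the black one is meant.

How it is judged:
By the outcome, as a careful person would: the job done as asked, in the order asked, and still so for the second after the job is handed in, with the robot touching nothing.
It also fails if it takes over 45 s, if anything falls off the work surface, if the arm or the gripper's body presses on something with over 40 N, if the wrist force passes 120 N, or if a joint passes its speed limit or range.

## Working session

There is one attempt and no reset: what is moved stays moved. The work goes in short steps, Python scripts to look and compute and a shell command to move; the robot and the scene stay as the last step left them, time stands still between calls to the robot, and variables do not carry over. Pictures are saved under pics/ and viewed, about 8 in all and at most 12, crops included, and the job is handed in when it is done.

```bash
mkdir -p pics; ls
cat > h.py <<'E'
import numpy as np, cv2
from rig import get_obs, imaging, robot
from scipy.spatial.transform import Rotation as R
def rot(p):
    r=np.array(p["rotation"]); return r if r.shape==(3,3) else R.from_quat(r).as_matrix()
def ray(cam,px,z):
    p=imaging.camera_params(cam); d=rot(p)@np.linalg.solve(np.array(p["camera_matrix"]),[px[0],px[1],1.])
    o=np.array(p["xyz"]); return o+d*(z-o[2])/d[2]
def proj(cam,X):
    p=imaging.camera_params(cam); c=np.array(p["camera_matrix"])@rot(p).T@(np.array(X)-np.array(p["xyz"])); return c[:2]/c[2]
def snap(cam,f):
    im=imaging.camera(cam); cv2.imwrite(f"pics/{f}.png",im[:,:,::-1]); return im
def state():
    o=get_obs(); print(o["time"],np.round(o["position"],4),np.round(o["tool_rot"],3),np.round(o["ft_force"],1),o["grip_width"])
    print(np.round(R.from_quat(o["tool_rot"]).as_matrix(),3).tolist())
    return o
def rel(X):
    o=get_obs(); return np.round(1000*R.from_quat(o["tool_rot"]).as_matrix().T@(np.array(X)-o["position"]),1)
E
python3 - <<'E'
from h import *
np.set_printoptions(suppress=True,precision=3)
state()
Z=dict(rec_button_top=.03,red_top=.024,green_top=.024,black_top=.022,box_mouth=.058,rack=0,sample_box=0,jar=0,eyepiece=0,canister=0,bulb=0)
for c in("top","scene"):
    snap(c,c+"0"); print(c,imaging.camera_params(c)["xyz"])
    for n,z in Z.items():
        for d in imaging.tip_of(c,n)[:3]: print(n,np.round(d["pixel"],1),round(d["confidence"],2),ray(c,d["pixel"],z))
E
```

```text
pics
0.0 [ 0.155 -0.605  0.222] [ 0.702  0.089 -0.702  0.088] [ 0.5  1.  -0. ] 0.08709666543408465
[[-0.0, 0.248, -0.969], [0.002, -0.969, -0.248], [-1.0, -0.002, -0.0]]
top [ 0.377 -0.207  0.923]
rec_button_top [318.2 244.4] 0.67 [ 0.536 -0.213  0.03 ]
rec_button_top [278.1 206. ] 0.65 [ 0.607 -0.14   0.03 ]
rec_button_top [328.1 195.6] 0.62 [ 0.627 -0.231  0.03 ]
red_top [412.2 266.9] 0.48 [ 0.496 -0.383  0.024]
green_top [437.6 248.6] 0.63 [ 0.53  -0.431  0.024]
green_top [421.2 255.6] 0.2 [ 0.517 -0.4    0.024]
black_top [419.1 243.6] 0.76 [ 0.539 -0.398  0.022]
black_top [326.5 293.7] 0.24 [ 0.448 -0.229  0.022]
box_mouth [327.2 292.3] 0.79 [ 0.447 -0.229  0.058]
rack [423.2 256.8] 0.93 [ 0.518 -0.409  0.   ]
rack [318.2 243.1] 0.53 [ 0.544 -0.214  0.   ]
jar [233.8 253.6] 0.73 [ 0.523 -0.057  0.   ]
eyepiece [236.7 182. ] 0.65 [ 0.662 -0.058  0.   ]
canister [189.2 311. ] 0.89 [0.417 0.021 0.   ]
canister [327.2 291.6] 0.39 [ 0.453 -0.23   0.   ]
bulb [382.2 191.5] 0.8 [ 0.644 -0.336  0.   ]
scene [ 0.118 -1.06   0.547]
rec_button_top [332.2 242.3] 0.6 [ 0.538 -0.216  0.03 ]
rec_button_top [349.3 222.9] 0.55 [ 0.603 -0.161  0.03 ]
rec_button_top [382.1 239.4] 0.43 [ 0.624 -0.249  0.03 ]
red_top [358.2 294.3] 0.69 [ 0.502 -0.378  0.024]
red_top [398.6 307.4] 0.37 [ 0.539 -0.438  0.024]
green_top [399.1 307.7] 0.69 [ 0.54  -0.439  0.024]
black_top [384.9 291.8] 0.5 [ 0.545 -0.389  0.022]
box_mouth [290.1 240.3] 0.83 [ 0.454 -0.221  0.058]
rack [377.4 312.9] 0.61 [ 0.521 -0.407  0.   ]
sample_box [291.8 273.3] 0.56 [ 0.448 -0.235  0.   ]
jar [290.1 223.5] 0.81 [ 0.522 -0.054  0.   ]
jar [385.9 295.1] 0.21 [ 0.559 -0.37   0.   ]
eyepiece [345.  204.9] 0.57 [ 0.664 -0.028  0.   ]
canister [231.5 219.2] 0.63 [0.421 0.022 0.   ]
bulb [421.7 273.4] 0.78 [ 0.65  -0.341  0.   ]
```

Run:
```python
import cv2
for f,(x0,x1,y0,y1) in dict(top=(170,470,150,350),scene=(200,460,170,350)).items():
    im=cv2.imread(f"pics/{f}0.png")[y0:y1,x0:x1]; s=800/(x1-x0)
    cv2.imwrite(f"pics/{f}0c.png",cv2.resize(im,None,fx=s,fy=s,interpolation=cv2.INTER_CUBIC))
```

```text
(no output)
```

View pics/top0c.png

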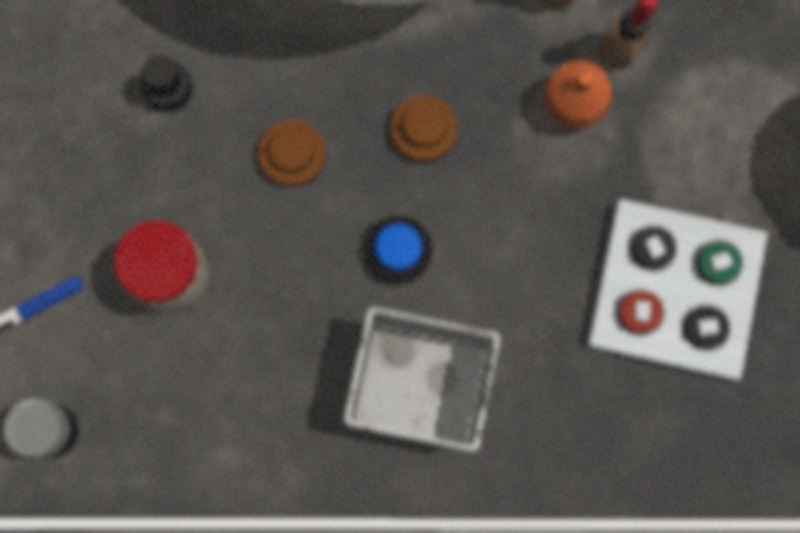

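View pics/scene0c.png

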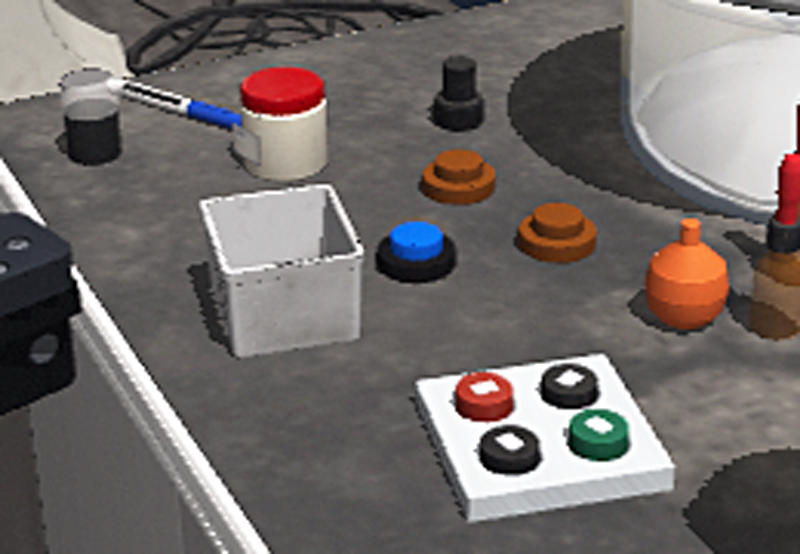

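Candidates for the button, in top-image pixels: blue button in a black housing at (320,243), and two brown look-alikes at (279,207) and (328,198). I choose the blue and black one. Candidates for the red specimen: red disc in the rack at (410,267), the jar's red cap at (229,248), and the dropper's red top at about (411,155). I choose the rack disc. Next I measure both precisely from both cameras.

```bash
cat >> h.py <<'E'
def tri(uvs):
    A=[];b=[]
    for c,uv in uvs:
        p=imaging.camera_params(c); d=rot(p)@np.linalg.solve(np.array(p["camera_matrix"]),[uv[0],uv[1],1.]); d/=np.linalg.norm(d)
        M=np.eye(3)-np.outer(d,d); A.append(M); b.append(M@np.array(p["xyz"]))
    return np.linalg.lstsq(np.vstack(A),np.hstack(b),rcond=None)[0]
E
python3 - <<'E'
from h import *
np.set_printoptions(suppress=True,precision=4)
def blob(c,win,f):
    im=cv2.imread(f"pics/{c}0.png").astype(int); b,g,r=im[:,:,0],im[:,:,1],im[:,:,2]; m=f(r,g,b)
    w=np.zeros(m.shape,bool); w[win[2]:win[3],win[0]:win[1]]=1; m&=w
    return m
blue=lambda r,g,b:(b>r+60)&(b>100)
red=lambda r,g,b:(r>g+50)&(r>b+50)
for n,f,wt,ws in(("blue",blue,(300,340,225,262),(310,360,225,270)),("red",red,(398,424,255,280),(340,372,280,310))):
    for c,w in(("top",wt),("scene",ws)):
        m=blob(c,w,f).astype(np.uint8)
        cn=cv2.convexHull(np.vstack([k for k in cv2.findContours(m,0,2)[0]])); (x,y),sz,a=cv2.fitEllipse(cn)
        h,wd=np.where(m)
        print(n,c,"ellipse",(round(x,1),round(y,1)),np.round(sz,1),"bbox",wd.min(),wd.max(),h.min(),h.max())
    
for z in(.02,.025,.03,.035): print(z,ray("top",(318.2,244.4),z),ray("scene",(332.2,242.3),z))
print(tri([("top",(318.2,244.4)),("scene",(332.2,242.3))]),tri([("top",(412.2,266.9)),("scene",(358.2,294.3))]),tri([("top",(327.2,292.3)),("scene",(290.1,240.3))]))
m=imaging.camera_params
for c,n in(("top","sample_box"),("top","rec_button_top"),("top","red_top")):
    imaging.camera(c)
    for d in imaging.cut_out(c,n)[:2]: print(n,d["box"],d["confidence"])
# expected projections
for z in(.02,.03): print(z,[proj(c,[.536,-.214,z]) for c in("top","scene")])
E
```

```text
blue top ellipse (319.3, 242.0) [17.5 17.6] bbox 311 328 233 250
blue scene ellipse (335.1, 247.8) [12.7 18. ] bbox 327 343 242 254
red top ellipse (410.0, 266.5) [14.4 15.1] bbox 403 417 260 273
red scene ellipse (357.1, 298.7) [17.  19.2] bbox 348 366 291 306
0.02 [ 0.5376 -0.2135  0.02  ] [ 0.5461 -0.1994  0.02  ]
0.025 [ 0.5367 -0.2135  0.025 ] [ 0.542  -0.2076  0.025 ]
0.03 [ 0.5358 -0.2134  0.03  ] [ 0.538  -0.2157  0.03  ]
0.035 [ 0.5349 -0.2134  0.035 ] [ 0.5339 -0.2239  0.035 ]
[ 0.5373 -0.2139  0.029 ] [ 0.4973 -0.3833  0.0279] [ 0.4484 -0.2293  0.0632]
sample_box [326.9, 291.9, 54.9, 53.5] 0.72
rec_button_top [278.7, 208.1, 17.6, 17.4] 0.76
rec_button_top [415.4, 241.4, 18.2, 20.1] 0.74
red_top [320.4, 240.2, 18.5, 15.7] 0.73
red_top [410.6, 265.0, 12.4, 14.3] 0.47
0.02 [array([318.4785, 245.2536]), array([330.8757, 246.9081])]
0.03 [array([318.524, 244.296]), array([330.8138, 242.1334])]
```

Run:
```python
from h import *
np.set_printoptions(suppress=True,precision=4)
B=tri([("top",(319.3,242)),("scene",(335,246.2))]);Rd=tri([("top",(410,266.5)),("scene",(357.3,296.4))])
print(B,Rd,ray("top",(319.3,242),.026),ray("top",(410,266.5),.024))
# box rim corners from crop picture
c=np.array([[372,309],[498,335],[475,448],[350,420]])/2.6667+[170,150]
P=np.array([ray("top",k,.058) for k in c]);print(P,P.mean(0),np.linalg.norm(P-np.roll(P,1,0),axis=1))
print(rel([.54,-.216,.12]), imaging.camera_params("wrist"))
```

```text
[ 0.5427 -0.2158  0.0204] [ 0.4982 -0.3802  0.022 ] [ 0.541  -0.2154  0.026 ] [ 0.4969 -0.3794  0.024 ]
[[ 0.4929 -0.1982  0.058 ]
 [ 0.4762 -0.28    0.058 ]
 [ 0.4037 -0.2644  0.058 ]
 [ 0.4212 -0.1845  0.058 ]] [ 0.4485 -0.2318  0.058 ] [0.073  0.0836 0.0741 0.0819]
[ 102.5 -281.7 -469.5] {'camera_matrix': array([[353.0589,   0.    , 320.1756],
       [  0.    , 353.0589, 231.5597],
       [  0.    ,   0.    ,   1.    ]]), 'xyz': array([ 0.2202, -0.589 ,  0.3867]), 'rotation': array([ 0.7838, -0.6085, -0.0758,  0.0982])}
```

```bash
python3 -m inch '[[0,[0,-28,-47],[0,0,0]],[0,[0,-28,-47],[0,0,0]],[0,[0,-28,-47],[0,0,0]],[0,[0,-28,-47],[0,0,0]],[0,[0,-28,-47],[0,0,0]],[0,[0,-28,-47],[0,0,0]],[0,[0,-28,-47],[0,0,0]],[0,[0,-28,-47],[0,0,0]],[0,[0,-28,-47],[0,0,0]],[0,[0,-22,-38],[0,0,0]],[0,[50,0,0],[0,0,0]]]'
python3 - <<'E'
from h import *
np.set_printoptions(suppress=True,precision=4)
state()
snap("wrist","w1"); print(rel([.541,-.2155,.1]),proj("wrist",[.541,-.2155,.024]))
for d in imaging.tip_of("wrist","rec_button_top")[:4]: print(d["pixel"],d["confidence"],ray("wrist",d["pixel"],.024))
for d in imaging.tip_of("wrist","box_mouth")[:1]: print("box",d["pixel"],d["confidence"],ray("wrist",d["pixel"],.058))
E
```

```text
time: 2.88
position: [0.551, -0.221, 0.1763]
tool_rot: [0.707, 0.081, -0.697, 0.093]
ft_force: [-0.7, -1.1, -0.8]
grip_width: 0.0007
2.875 [ 0.551  -0.221   0.1763] [ 0.707  0.081 -0.697  0.093] [-0.7 -1.1 -0.8] 0.0006577589360823746
[[0.016, 0.244, -0.97], [-0.014, -0.97, -0.244], [-1.0, 0.018, -0.012]]
[67.2 -3.8  2.3] [315.1536 221.8749]
[308.0, 226.3] 0.97 [ 0.533  -0.2101  0.024 ]
[354.9, 138.6] 0.93 [ 0.6167 -0.2308  0.024 ]
[242.2, 128.3] 0.65 [ 0.6019 -0.1369  0.024 ]
```

View pics/w1.png

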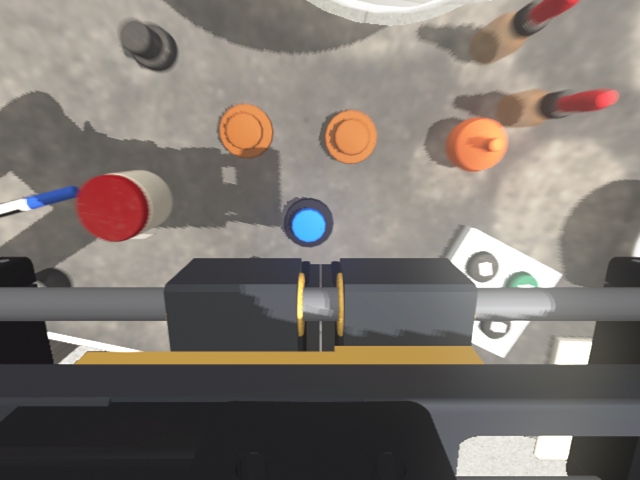

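The wrist view shows the blue button at (309,226), with brown look-alikes at (245,130) and (350,136). The button is slightly left of and ahead of the fingertips. I'll correct the tilt, go lower, and measure again.

```bash
cat >> h.py <<'E'
def level():
    # rotvec (deg, tool axes) bringing tool x to straight down
    M=R.from_quat(get_obs()["tool_rot"]).as_matrix(); d=M.T@np.array([0,0,-1.]); return np.round(np.degrees(np.cross([1,0,0],d)),2)
E
python3 - <<'E'
from h import *
print(level(),rel([.537,-.213,.08]))
E
```

```text
[ 0.    0.14 -0.24] [90.7 -8.6  4.4]
```

```bash
python3 -m inch '[[0,[50,-8,4],[0,0,0]],[0,[40,0,0],[0,0,0]],[0,[0,0,0],[0,0,0]],[0,[0,0,0],[0,0,0]]]'
python3 - <<'E'
from h import *
np.set_printoptions(suppress=True,precision=4)
state(); print(level())
im=snap("wrist","w2").astype(int)
m=((im[:,:,2]>im[:,:,0]+60)&(im[:,:,2]>110)); m[:, :240]=0; m[:,400:]=0
n,l,s,c=cv2.connectedComponentsWithStats(m.astype(np.uint8)); i=1+s[1:,4].argmax(); print(s[i],c[i],ray("wrist",c[i],.024))
for d in imaging.tip_of("wrist","rec_button_top")[:3]: print(d["pixel"],d["confidence"],ray("wrist",d["pixel"],.024))
o=get_obs();print("tcp px",proj("wrist",o["position"]))
imt=snap("top","t2")
cv2.imwrite("pics/w2t2.png",np.hstack([cv2.resize(im.astype(np.uint8)[150:450,170:470],(400,400)),cv2.resize(imt[190:310,260:380],(400,400))])[:,:,::-1])
E
```

```text
time: 3.52
position: [0.5422, -0.2199, 0.087]
tool_rot: [0.705, 0.079, -0.699, 0.089]
ft_force: [0.2, -0.1, -0.6]
grip_width: 0.0004
3.525 [ 0.5422 -0.2199  0.087 ] [ 0.705  0.079 -0.699  0.089] [ 0.2 -0.1 -0.6] 0.0004095323309662628
[[0.011, 0.236, -0.972], [-0.013, -0.972, -0.236], [-1.0, 0.015, -0.007]]
[ 0.   -0.43 -0.86]
[ 288  217   47   47 1712] [311.368  240.1209] [ 0.545  -0.2145  0.024 ]
[218.2, 108.6] 0.62 [ 0.6127 -0.14    0.024 ]
[311.4, 244.1] 0.57 [ 0.5424 -0.215   0.024 ]
[372.3, 118.4] 0.57 [ 0.6295 -0.233   0.024 ]
tcp px [319.4666 281.0286]
```

View pics/w2t2.png

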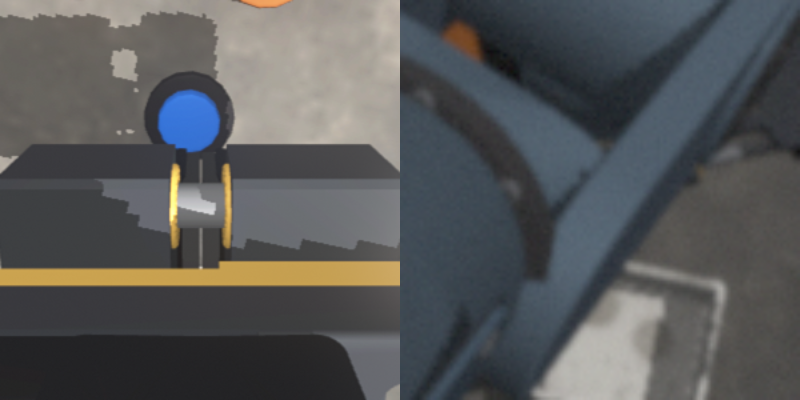

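```bash
python3 -c "
from h import *
print(level(),rel([.542,-.215,.050]),get_obs()['position'])"
```

```text
[ 0.   -0.44 -0.87] [36.9 -4.9 -0.6] [ 0.54217116 -0.21945595  0.08693239]
```

```bash
python3 -m inch '[[0,[20,-5,0],[0,-0.4,-0.9]],[0,[17,0,0],[0,0,0]],[0,[0,0,0],[0,0,0]]]'; python3 -c "
from h import *
print(level(),rel([.542,-.215,.030]),get_obs()['position'])"
```

```text
time: 4.05
position: [0.5419, -0.2149, 0.049]
tool_rot: [0.703, 0.084, -0.701, 0.084]
ft_force: [0.4, -0.4, 0.7]
grip_width: 0.0004
[ 0.   -0.12 -0.02] [19.   0.1 -0. ] [ 0.54189269 -0.21490538  0.04900897]
```

```bash
python3 -m inch '[[0,[10,0,0],[0,0,0]],[0,[7,0,0],[0,0,0]],[0,[0,0,0],[0,0,0]]]'; python3 -m inch '[[0,[3,0,0],[0,0,0]],[0,[0,0,0],[0,0,0]]]'; python3 -m inch '[[0,[3,0,0],[0,0,0]],[0,[0,0,0],[0,0,0]]]'
```

```text
time: 4.42
position: [0.5417, -0.2147, 0.0302]
tool_rot: [0.702, 0.085, -0.702, 0.084]
ft_force: [0.1, 1.5, -0.1]
grip_width: 0.0003
time: 4.68
position: [0.542, -0.2148, 0.0272]
tool_rot: [0.703, 0.085, -0.701, 0.084]
ft_force: [0.7, 0.4, -0.0]
grip_width: 0.0004
time: 4.92
position: [0.5423, -0.215, 0.0245]
tool_rot: [0.703, 0.084, -0.701, 0.085]
ft_force: [0.0, 0.4, 0.6]
grip_width: 0.0001
```

```bash
python3 -m inch '[[0,[2,0,0],[0,0,0]],[0,[0,0,0],[0,0,0]]]'; python3 -m inch '[[0,[2,0,0],[0,0,0]],[0,[0,0,0],[0,0,0]]]';python3 -m inch '[[0,[2,0,0],[0,0,0]],[0,[0,0,0],[0,0,0]]]'
```

```text
time: 5.18
position: [0.5425, -0.2151, 0.0226]
tool_rot: [0.703, 0.084, -0.701, 0.085]
ft_force: [0.3, 0.5, 0.5]
grip_width: 0.0006
time: 5.42
position: [0.5426, -0.2152, 0.0208]
tool_rot: [0.703, 0.084, -0.701, 0.085]
ft_force: [-0.8, 0.2, 1.7]
grip_width: 0.0004
time: 5.68
position: [0.5426, -0.2152, 0.019]
tool_rot: [0.703, 0.084, -0.701, 0.085]
ft_force: [-1.3, 0.9, 2.0]
grip_width: 0.0007
```

```bash
python3 -m inch '[[0,[2,0,0],[0,0,0]],[0,[0,0,0],[0,0,0]]]'; python3 -m inch '[[0,[1.5,0,0],[0,0,0]],[0,[0,0,0],[0,0,0]]]'
```

```text
time: 5.92
position: [0.5426, -0.2152, 0.0171]
tool_rot: [0.703, 0.084, -0.701, 0.085]
ft_force: [-0.1, 0.8, 2.8]
grip_width: 0.0005
time: 6.18
position: [0.5426, -0.2152, 0.0165]
tool_rot: [0.703, 0.084, -0.701, 0.085]
ft_force: [-0.4, 0.1, 3.9]
grip_width: 0.0007
```

```bash
python3 -m inch '[[0,[2,0,0],[0,0,0]],[0,[0,0,0],[0,0,0]]]'; python3 -m inch '[[0,[2,0,0],[0,0,0]],[0,[0,0,0],[0,0,0]]]'
```

```text
time: 6.42
position: [0.5426, -0.2152, 0.0167]
tool_rot: [0.703, 0.084, -0.701, 0.085]
ft_force: [-0.5, 0.9, 4.1]
grip_width: 0.0003
time: 6.68
position: [0.5426, -0.2152, 0.0166]
tool_rot: [0.703, 0.084, -0.701, 0.085]
ft_force: [-0.6, -0.0, 3.1]
grip_width: 0.0004
```

```bash
python3 -m inch '[[0,[6,0,0],[0,0,0]]]'; python3 -m inch '[[0,[8,0,0],[0,0,0]],[0,[4,0,0],[0,0,0]]]'
```

```text
time: 6.8
position: [0.5429, -0.2153, 0.0151]
tool_rot: [0.703, 0.084, -0.701, 0.086]
ft_force: [-11.6, 7.0, 65.1]
grip_width: 0.0003
time: 7.05
position: [0.5428, -0.2153, 0.0161]
tool_rot: [0.704, 0.084, -0.7, 0.087]
ft_force: [-5.7, 1.1, 19.4]
grip_width: 0.0006
```

The button is hard down: it stopped at z≈0.0165, about 6 mm below first contact. Now I release it.

```bash
python3 -m inch '[[0,[-20,0,0],[0,0,0]],[0,[-50,0,0],[0,0,0]],[0,[-40,0,0],[0,0,0]],[0,[0,0,0],[0,0,0]]]'
python3 - <<'E'
from h import *
np.set_printoptions(suppress=True,precision=4)
print(level(),rel([.498,-.380,.12]),get_obs()['position'])
im=snap("wrist","w3")
for n,z in(("rec_button_top",.0225),("red_top",.024)):
  for d in imaging.tip_of("wrist",n)[:3]: print(n,d["pixel"],d["confidence"],ray("wrist",d["pixel"],z))
E
```

```text
time: 7.55
position: [0.543, -0.2154, 0.1291]
tool_rot: [0.705, 0.083, -0.699, 0.088]
ft_force: [-0.4, 0.5, -0.7]
grip_width: 0.0002
[ 0.   -0.39 -0.43] [  9.7 149.   83.2] [ 0.543  -0.2154  0.1291]
rec_button_top [241.6, 116.0] 0.86 [ 0.6102 -0.1391  0.0225]
rec_button_top [372.9, 123.7] 0.81 [ 0.6278 -0.2327  0.0225]
rec_button_top [317.9, 232.7] 0.76 [ 0.5388 -0.2133  0.0225]
red_top [495.0, 329.2] 0.58 [ 0.4932 -0.376   0.024 ]
```

```bash
python3 -m inch '[[0,[0,49,28],[0,-0.4,-0.4]],[0,[0,50,28],[0,0,0]],[0,[0,50,27],[0,0,0]],[0,[0,0,0],[0,0,0]]]'
python3 - <<'E'
from h import *
np.set_printoptions(suppress=True,precision=4)
print(level(),rel([.498,-.380,.06]),get_obs()['position'])
im=snap("wrist","w4"); a=im.astype(int)
m=((a[:,:,0]>a[:,:,1]+45)&(a[:,:,0]>a[:,:,2]+45)).astype(np.uint8); m[:150]=0; m[:,:240]=0; m[:,420:]=0
n,l,s,c=cv2.connectedComponentsWithStats(m)
for i in range(1,n):
  if s[i,4]>60: 
    b=s[i]; q=(b[0]+b[2]/2,b[1]+b[3]/2); print(b,c[i],ray("wrist",c[i],.024),ray("wrist",q,.024))
for n in("red_top","green_top","black_top"):
  for d in imaging.tip_of("wrist",n)[:3]: print(n,d["pixel"],d["confidence"],ray("wrist",d["pixel"],.024))
cv2.imwrite("pics/w4c.png",cv2.resize(im[120:360,160:480],(800,600))[:,:,::-1])
E
```

```text
time: 8.2
position: [0.4917, -0.379, 0.1155]
tool_rot: [-0.696, -0.092, 0.707, -0.081]
ft_force: [-0.1, 1.4, 0.1]
grip_width: 0.0004
[-0.    0.8   1.04] [55.4  3.4 -6.6] [ 0.4917 -0.379   0.1155]
[335 210  11  31 232] [339.5302 224.6767] [ 0.5007 -0.3869  0.024 ] [ 0.5002 -0.3878  0.024 ]
red_top [326.2, 223.0] 0.58 [ 0.4996 -0.3752  0.024 ]
red_top [327.5, 230.9] 0.57 [ 0.494  -0.3776  0.024 ]
green_top [326.9, 221.1] 0.71 [ 0.5016 -0.3745  0.024 ]
green_top [414.2, 199.5] 0.66 [ 0.5331 -0.4317  0.024 ]
black_top [354.2, 169.6] 0.7 [ 0.5435 -0.3835  0.024 ]
```

View pics/w4c.png

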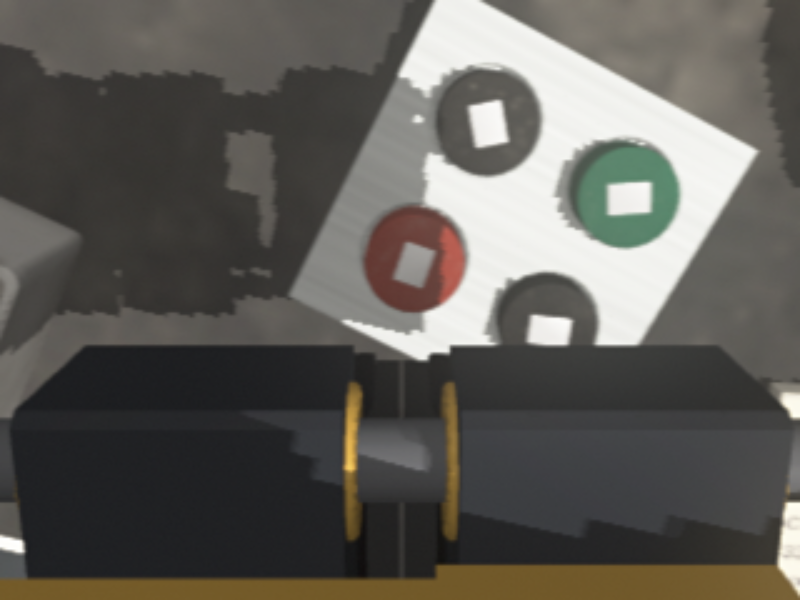

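The crop shows the red disc at (415,258), which is wrist pixel (326,223). Green is to its right, and black discs are above and lower right. The position agrees with the top camera to about 4 mm, so I use (0.4995, -0.378).

```bash
python3 -c "
from h import *
print(level(),rel([.4995,-.378,.047]),get_obs()['position'])"
```

```text
[-0.    0.83  1.22] [69.1  7.9 -6.3] [ 0.49278408 -0.3730917   0.11629429]
```

```bash
python3 -m inch '[[0,[0,0,0],[0,0.8,1.2]],[0,[0,0,0],[0,0,0]],[0,[0,0,0],[0,0,0]]]'; python3 -c "
from h import *
print(level(),rel([.4995,-.378,.047]),get_obs()['position'])"
```

```text
time: 8.78
position: [0.4936, -0.3692, 0.116]
tool_rot: [-0.701, -0.091, 0.701, -0.09]
ft_force: [-0.1, -0.1, 0.6]
grip_width: 0.0003
[-0.    0.01  0.05] [69.  10.1 -3.5] [ 0.49356219 -0.36917128  0.11602463]
```

```bash
python3 -m inch '[[0,[15,10,-3],[0,0,0]],[0,[25,0,0],[0,0,0]],[0,[0,0,0],[0,0,0]]]'; python3 -c "
from h import *
print(level(),rel([.4995,-.378,.047]),get_obs()['position'])"
```

```text
time: 9.15
position: [0.5006, -0.3794, 0.0743]
tool_rot: [0.702, 0.09, -0.701, 0.091]
ft_force: [0.2, -0.5, 0.3]
grip_width: 0.0003
[ 0.   -0.05 -0.08] [27.3 -1.7  0.7] [ 0.50056709 -0.37943486  0.07427579]
```

```bash
python3 -m inch '[[0,[15,-1,0],[0,0,0]],[0,[12,0,0],[0,0,0]],[0,[0,0,0],[0,0,0]],[0,[0,0,0],[0,0,0]]]'
python3 - <<'E'
from h import *
print(level(),rel([.4995,-.378,.047]),get_obs()['position'])
im=snap("scene","s5"); cv2.imwrite("pics/s5c.png",cv2.resize(im[180:360,240:480],(800,600))[:,:,::-1])
E
```

```text
time: 9.65
position: [0.5012, -0.3798, 0.0459]
tool_rot: [0.702, 0.089, -0.701, 0.091]
ft_force: [-0.0, -1.2, -0.3]
grip_width: 0.0007
[ 0.   -0.1  -0.19] [-1.1 -2.1  1.2] [ 0.50120645 -0.37977398  0.04592216]
```

View pics/s5c.png

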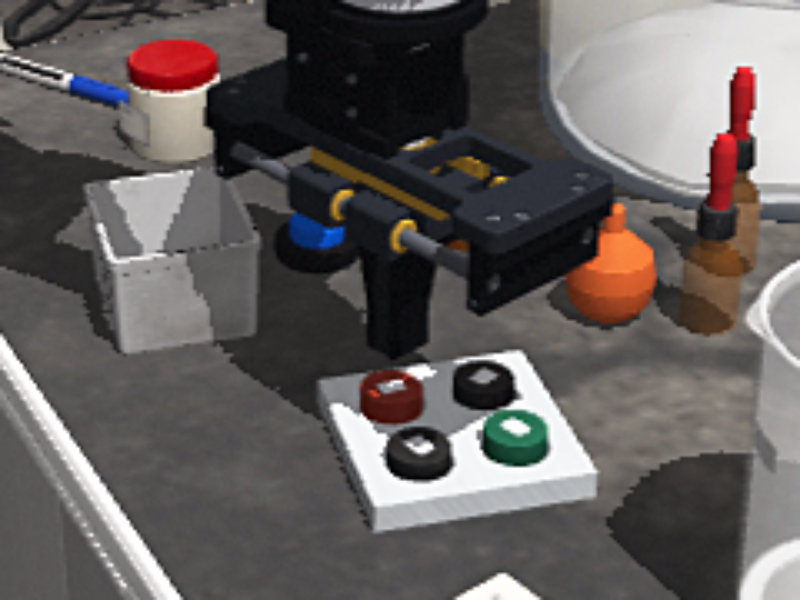

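The fingertips (395,350) stand directly over the red top (391,383), and the button is back up. I hold here.

```bash
python3 -m inch '[[0,[0,0,0],[0,0,0]],[0,[0,-1,0],[0,0,0]],[0,[0,0,0],[0,0,0]],[0,[0,0,0],[0,0,0]],[0,[0,0,0],[0,0,0]],[0,[0,0,0],[0,0,0]],[0,[0,0,0],[0,0,0]],[0,[0,0,0],[0,0,0]],[0,[0,0,0],[0,0,0]],[0,[0,0,0],[0,0,0]]]'; python3 -m inch '[[0,[0,0,0],[0,0,0]],[0,[0,0,0],[0,0,0]],[0,[0,0,0],[0,0,0]],[0,[0,0,0],[0,0,0]],[0,[0,0,0],[0,0,0]],[0,[0,0,0],[0,0,0]],[0,[0,0,0],[0,0,0]],[0,[0,0,0],[0,0,0]],[0,[0,0,0],[0,0,0]],[0,[0,0,0],[0,0,0]]]'; python3 -m inch '[[0,[-40,0,0],[0,0,0]],[0,[-40,0,0],[0,0,0]],[0,[0,0,0],[0,0,0]]]'; python3 -c "
from h import *
print(level(),rel([.4485,-.231,.12]),get_obs()['position'])"
```

```text
time: 10.95
position: [0.5015, -0.3793, 0.0474]
tool_rot: [0.703, 0.089, -0.7, 0.092]
ft_force: [0.4, 0.2, -0.3]
grip_width: 0.0003
time: 12.2
position: [0.5015, -0.3793, 0.0474]
tool_rot: [0.703, 0.089, -0.7, 0.092]
ft_force: [-1.2, -0.5, 0.0]
grip_width: 0.0003
time: 12.58
position: [0.5009, -0.3787, 0.1284]
tool_rot: [0.702, 0.089, -0.7, 0.092]
ft_force: [-0.5, -1.7, -0.2]
grip_width: 0.0006
[ 0.   -0.11 -0.21] [   7.8 -156.2   13.2] [ 0.50087303 -0.37867337  0.12841512]
```

```bash
python3 -m inch '[[0,[0,-52,4],[0,0,0]],[0,[0,-52,4],[0,0,0]],[0,[0,-52,4],[0,0,0]],[0,[0,0,0],[0,0,0]],[0,[0,0,0],[0,0,0]],[0,[0,0,0],[0,0,0]]]'
python3 - <<'E'
from h import *
np.set_printoptions(suppress=True,precision=4)
print(level(),rel([.4485,-.231,.076]),get_obs()['position'])
im=snap("wrist","w6"); cv2.imwrite("pics/w6c.png",cv2.resize(im[120:360,160:480],(800,600))[:,:,::-1])
for d in imaging.tip_of("wrist","box_mouth")[:2]: print(d["pixel"],d["confidence"],ray("wrist",d["pixel"],.058))
for p in([.4929,-.1982,.058],[.4762,-.28,.058]): print((proj("wrist",p)-[160,120])*2.5)
E
```

```text
time: 13.32
position: [0.4466, -0.2271, 0.1239]
tool_rot: [-0.701, -0.089, 0.702, -0.09]
ft_force: [-1.1, -0.2, -0.8]
grip_width: 0.0006
[ 0.    0.03 -0.04] [47.9  4.2 -0.8] [ 0.4466 -0.2271  0.1239]
[326.1, 244.4] 0.69 [ 0.4476 -0.232   0.058 ]
[333.1933 115.5946]
[616.3005 254.894 ]
```

View pics/w6c.png

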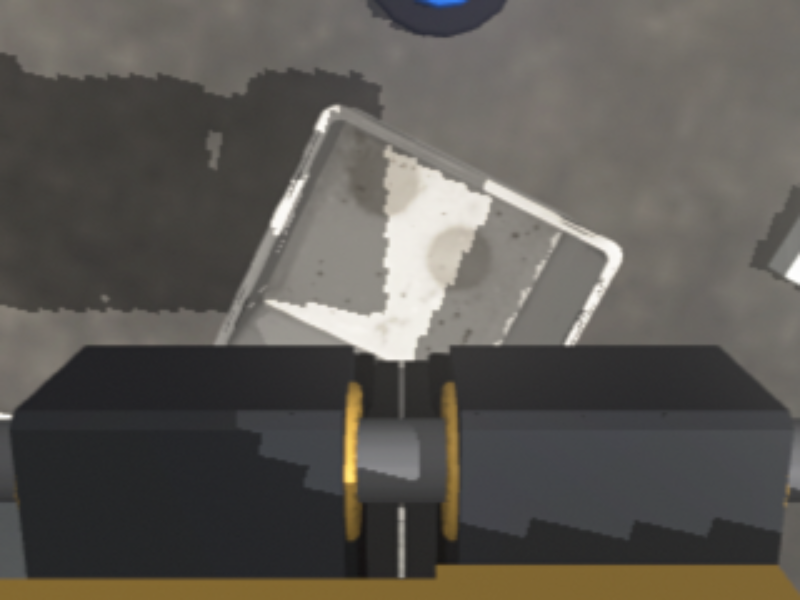

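The far rim corners are at crop (335,110) and (617,253), within 6 px of the predicted points. The box centre is confirmed, so I descend to about 18 mm above the rim.

```bash
python3 -m inch '[[0,[20,4,-1],[0,0,0]],[0,[15,0,0],[0,0,0]],[0,[9,0,0],[0,0,0]],[0,[0,0,0],[0,0,0]],[0,[0,0,0],[0,0,0]]]'
python3 - <<'E'
from h import *
print(level(),rel([.4485,-.231,.076]),get_obs()['position'])
im=snap("scene","s7"); cv2.imwrite("pics/s7c.png",cv2.resize(im[160:340,220:460],(800,600))[:,:,::-1])
E
```

```text
time: 14.05
position: [0.4513, -0.2357, 0.0791]
tool_rot: [0.703, 0.087, -0.7, 0.09]
ft_force: [0.7, 0.1, -0.5]
grip_width: 0.0003
[ 0.   -0.16 -0.32] [ 3.  -5.3  1.5] [ 0.45129237 -0.23573335  0.07907131]
```

View pics/s7c.png

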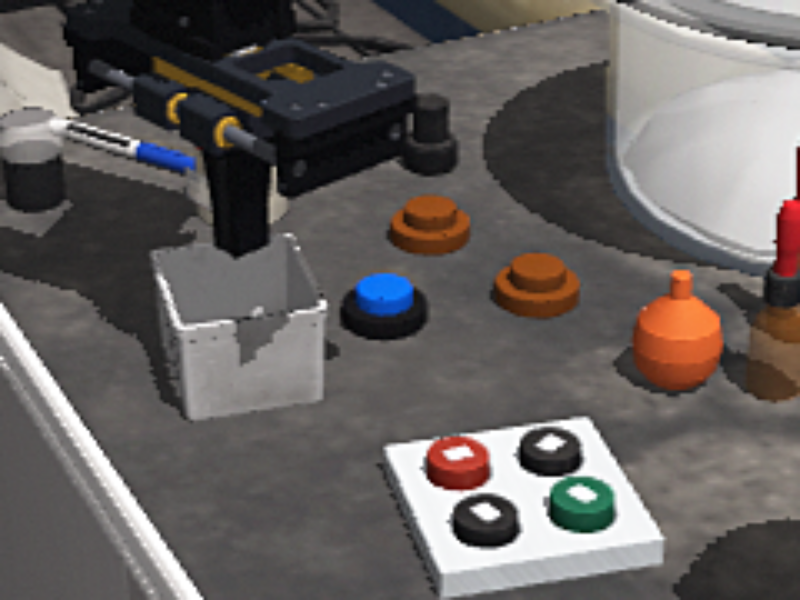

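The fingertips are over the box mouth, clear of the rim, and everything else is undisturbed. I make a small trim, then hold.

```bash
python3 -m inch '[[0,[2,-5,1],[0,-0.2,-0.3]],[0,[0,0,0],[0,0,0]],[0,[0,0,0],[0,0,0]],[0,[0,0,0],[0,0,0]],[0,[0,0,0],[0,0,0]],[0,[0,0,0],[0,0,0]],[0,[0,0,0],[0,0,0]],[0,[0,0,0],[0,0,0]],[0,[0,0,0],[0,0,0]],[0,[0,0,0],[0,0,0]],[0,[0,0,0],[0,0,0]],[0,[0,0,0],[0,0,0]]]'; python3 -m inch '[[0,[0,0,0],[0,0,0]],[0,[0,0,0],[0,0,0]],[0,[0,0,0],[0,0,0]],[0,[0,0,0],[0,0,0]],[0,[0,0,0],[0,0,0]],[0,[0,0,0],[0,0,0]],[0,[0,0,0],[0,0,0]],[0,[0,0,0],[0,0,0]],[0,[0,0,0],[0,0,0]],[0,[0,0,0],[0,0,0]]]'; python3 -c "
from h import *
print(level(),rel([.4485,-.231,.076]),get_obs()['position'],np.abs(get_obs()['joint_velocities']).max())"
```

```text
time: 15.6
position: [0.4495, -0.231, 0.0782]
tool_rot: [0.702, 0.088, -0.701, 0.089]
ft_force: [0.2, -0.6, -0.5]
grip_width: 0.0002
time: 16.85
position: [0.4495, -0.231, 0.0781]
tool_rot: [0.702, 0.088, -0.701, 0.089]
ft_force: [-0.7, 0.8, -0.2]
grip_width: 0.0003
[ 0.   -0.02 -0.11] [ 2.1 -0.3  0.9] [ 0.44948233 -0.2310243   0.07814856] 0.0024043254858786053
```

```bash
python3 -c "
from h import *
print(robot.hand_in())"
```

```text
the job is handed in; nothing more can be done
None
```

The job is done and handed in at about 17 s, with the arm still pointing at the box.

- **Button:** I pressed the blue button in the black housing. It stopped about 6 mm below first contact, and a further push only raised the force to about 65 N without sinking it noticeably further. That was harder than needed, though the highest reading is under the 120 N wrist limit; forces between readings were not seen. Later pictures show the button up again.
- **Red specimen:** The closed fingertips stayed about 22 mm above its top, within about 3 mm of my estimate of its centre, for about 2.5 s without touching it.
- **Sample box:** The fingertips stayed about 20 mm above the rim and within about 1 mm of the estimated mouth centre for about 2.7 s, and that is where the arm finished.

**Last checks:** the force read about zero, the arm was still and the tool vertical. The last scene picture, taken just before the final small adjustment at the box, showed the specimens, box and bystanders undisturbed.

**Disagreements:** the network often confused the two brown look-alikes with the button, and sometimes mixed up the specimen colours; I settled these from the pictures. The cameras' position estimates differed by up to about 12 mm for the button and about 9 mm for the red specimen, so I used the values the closer views supported.

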